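Roll the mandrel into the vee bed and clamp it

ROBOT

A 6-joint arm with a two-finger parallel gripper is mounted at the origin on a cart in front of the work surface, level with it; the furniture and walls round the work are solid. World frame = base frame: x ahead of the robot, y to its left, z up, the work surface at z = 0. Lengths are in mm, angles in rad, forces in N, time in s.
With the tool pointing down it reaches from about 275 to 1000 mm from the base axis. Payload 8.4 kg.
Tool frame: the origin (TCP) lies at the very end of the fingers, on their centre line; the grasp point (between the pads) lies 19 mm behind it (bot.hold_point_z is the distance from the TCP to the grasp point, in mm); z points along the fingers, y is the line along which they close (so a half turn about z gives the same grasp; the last joint's range is limited). The gripper opens to 85 mm and grips with 20 to 120 N. Pads are 22 mm wide; open, the fingers measure 114 mm over their backs; the gripper's body (76 mm by 85 mm) begins 54 mm behind the grasp point. The pads swing forward as they close: fully open they stand 13 mm farther back than shut.
Start: joints at [-1.259, 0.353, 1.633, -0, 1.155, -0.002], TCP at [192.921, -594.483, 231.281] pointing down, gripper open.
Joint ranges: [-2.63, 2.63], [-0.92, 2.1], [0.06, 2.66], [-1.3, 4.44], [0, 2.69], [-3.02, 3.02]. Speed limits (rad/s): [2.22, 2.22, 2.79, 3.14, 3.14, 3.14].

INTERFACE

Orientations are given as a unit quaternion [x, y, z, w].
In Python, from cell import telemetry, cams, workorder, bot gives the robot as it stands.
- The arm moves only by the tool send_rows, never from a script. Its argument "steps" is a list of rows, each an object with "slide": the shift along the tool's x, y, z in mm, a list of three; "turn": the turn about the tool's z in rad; "gripper": the gripper command: -1 is shut, 1 is fully open, values between are in proportion. A call has 1 to 12 rows; each row shifts and turns the commanded pose from where the row before left it, along the tool's axes as they then stand; what a row does not reach is not made up. A row lasts 1/8 s, in which the tool goes at most 62.5 mm and 10.7 degrees, less where a joint would pass 70% of its speed; a pose out of reach is approached as far as the arm can. A call with a gripper value outside its range is refused whole. The fingers move at their own pace and stop on an object; "newtons" is the grip in N (left out, the last holds). Time passes only in rows, so rows that do not move let the fingers close. It gives the time, the measured TCP pose, the force, the opening and the grip force at its end, in the units of the state.
- telemetry.observe(): the state, without advancing time (a new reading comes with each control period).
- cams.capture(name): name is "side" or "top" or "wrist"; returns the picture (400x640x3 uint8, blue, green, red); there is no depth.
- cams.camera_params(name): a dict with "fov_y" (degrees; the focal length in pixels is half the picture's height over the tangent of half this angle, whatever the lens; pixels are square), "cx", "cy" (the principal point, pixels), "eye" and "attitude" of the camera in the world. Camera axes: x right, y up, looking along -z (the intrinsics and any distortion apply to the point x, -y, -z); pixel columns grow to the right and rows downward; lengths in mm; the calibration is good to about 2 mm. The wrist camera is an equidistant fisheye: a pixel r from the principal point sees the ray r / f radians off the axis. A picture is of the moment at which its call begins: read the wrist's pose just before it. camera_params takes no time and is no camera call; for the wrist camera it gives the pose at the moment of the call.
- workorder.hand_in(): hands the job in; it is judged then, once.
The state is a dict: "time_s": time; "qpos": joint angles; "joint_vel": joint speeds; "joint_efforts": joint torques, N m; "eef_pos": TCP position; "eef_rot": TCP orientation; "wrist_force": force on the tool from outside, world axes, zero at the start; "moment": the same for the moment, N m; "width": finger opening in mm; "finger_force": force on a finger pad.
Only numpy, scipy, OpenCV 4.12 (cv2) and the standard library are available. Lean on these libraries where they do the work, as an engineer would, in place of code of your own. Each camera call takes 0.05 s, during which the arm holds its last target. There are 200 camera calls.

TASK

On the steel vee bed, roll the long mandrel (the one with a thin journal at each end) across the deck, without lifting it off, until it drops into the vee and lies there by itself. Then swing the clamp arm down so that its pad rests on the mandrel. Leave the short plain spacer where it lies on the other deck.

Things in the scene. Friction and masses are not known exactly. Their poses are not given: they have to be found in the camera images.
- vee_bed: Fixed grey-steel fixture. Origin on the bench under the vee's middle; y along the vee towards the clamp hinge, x across, z up. Level steel decks, top z = 45 mm, from x = 20 to 95 and -20 to -95, y = -85 to 85, with 3 mm lips at the outer edges. Between them a 90 degree vee, 40 wide, 20 deep; a 40 mm bar seated in it has its axis at x = 0, z = 53. Clamp hinge axis: along x through y = 125, z = 92.
- clamp (a joint): Clamp arm angle, rad: 0 = level over the vee, pointing to -y, pad touching a seated mandrel; 1.57 = upright; starts at 1.4 to 1.7. Steel flat 24 mm wide, 12 thick, its mid-plane through the hinge axis; black grip 26 wide, 14 thick, 94 to 150 mm from the hinge; pad beneath, 85 mm from the hinge. Hinge between two 100 mm high cheeks. Stiff: stays where left, about 2 N at the grip moves it.
- mandrel: Loose aluminium bar, 0.4 kg: body 40 mm in diameter, 120 long, with a thin journal (diameter 22, length 15) at each end, 150 overall. Origin at its middle, on its axis; y along its axis (x and z turn as it rolls). Starts on one of the two decks, either one, nearly parallel to the vee, about 55 mm from its middle plane.
- spacer: Loose plain aluminium cylinder, diameter 40 mm, 70 mm long, without journals, lying on the other deck. Origin at its middle, on its axis; y along its axis. To be left where it lies.

How it is judged:
By the outcome, as a careful person would: the job done as asked, in the order asked, and still so for the second after the job is handed in, with the robot touching nothing.
It also fails if it takes over 45 s, if anything falls off the work surface, if the arm or the gripper's body presses on something with over 40 N, if the wrist force passes 120 N, or if a joint passes its speed limit or range.

## Working session

There is one attempt and no reset: what is moved stays moved. The work goes in short steps, Python scripts to look and compute and a tool call to move; the robot and the scene stay as the last step left them, time stands still between calls to the robot, and variables do not carry over. Pictures are saved under pics/ and viewed, at most 10 in all, crops included, and the job is handed in when it is done.

Besides the shell and the picture viewer there is one more tool, called after ">>>" as name([rows], argument=value, ...), one row to a line, values as JSON. send_rows: Moves the arm, as the interface text tells. Its arguments: {"type":"object","properties":{"steps":{"type":"array","items":{"type":"object","properties":{"slide":{"type":"array","items":{"type":"number"}},"turn":{"type":"number"},"gripper":{"type":"number"}}}},"newtons":{"type":"number"}},"required":["steps"]}

```bash
mkdir -p pics; ls
python3 - <<'E'
from cell import telemetry,cams,workorder,bot
import cv2
for n in("side","top"):
    cv2.imwrite(f"pics/{n}0.png",cams.capture(n)); print(n,cams.camera_params(n))
s=telemetry.observe();print(s["time_s"],s["eef_pos"],s["eef_rot"],s["width"])
E
```

```text
pics
side {'fov_y': 50.131227925696905, 'cx': 314.7720725879442, 'cy': 195.80885534327444, 'eye': array([ 689.10598827, -603.49937359,  613.28224423]), 'attitude': array([0.42834508, 0.05702085, 0.11210393, 0.89481944])}
top {'fov_y': 49.369914713681254, 'cx': 321.90299336798506, 'cy': 197.6380275815787, 'eye': array([420.92181939,  39.20466784, 925.87243122]), 'attitude': array([-0.03897429,  0.04699084,  0.70591702, -0.70565858])}
0.1 [ 192.78036839 -594.0694396   230.65092429] [ 9.87721868e-01  1.56221407e-01 -9.37173364e-05 -6.11893384e-04] 85.3970239017912
```

View pics/top0.png

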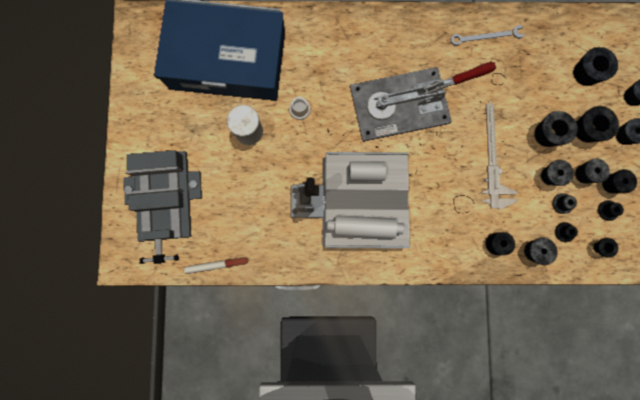

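View pics/side0.png

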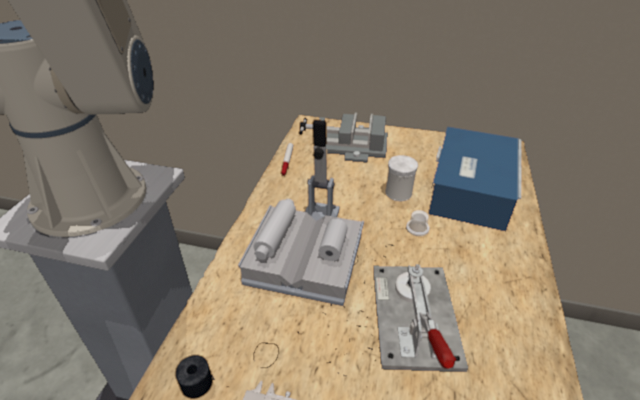

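The mandrel lies on the near (robot-side) deck, around px (366,227) in the top view. The spacer is on the far deck at (368,171), and the clamp is upright at (310,188) on the +y side. Next I measure the bed and the mandrel.

```bash
cat > h.py <<'E'
import numpy as np,cv2
from scipy.spatial.transform import Rotation as R
from cell import cams,telemetry
def ray(n,u,v):
    p=cams.camera_params(n);f=200/np.tan(np.radians(p["fov_y"]/2))
    d=np.array([(u-p["cx"])/f,-(v-p["cy"])/f,-1.])
    return p["eye"],R.from_quat(p["attitude"]).apply(d)
def onz(n,u,v,z):
    e,d=ray(n,u,v);return e+d*(z-e[2])/d[2]
E
python3 - <<'E'
from h import *
im=cv2.imread("pics/top0.png");hsv=cv2.cvtColor(im,cv2.COLOR_BGR2HSV)
m=((hsv[...,1]<45)&(hsv[...,2]>90)).astype(np.uint8)
roi=np.zeros_like(m);roi[145:257,322:418]=1
m1=cv2.morphologyEx(m*roi,cv2.MORPH_CLOSE,np.ones((5,5)))
c=max(cv2.findContours(m1,0,1)[0],key=cv2.contourArea);b=cv2.boxPoints(cv2.minAreaRect(c))
print("bed px",b)
P=np.array([onz("top",*q,45) for q in b]);print(P.round(1),P.mean(0).round(1),np.linalg.norm(P-np.roll(P,1,0),axis=1).round(1))
k=((im[...,2]>185)&(hsv[...,1]<60)).astype(np.uint8)*roi
for c in cv2.findContours(k,0,1)[0]:
    if cv2.contourArea(c)>60:
        r=cv2.minAreaRect(c);print(r,onz("top",*r[0],70).round(1))
cv2.imwrite("pics/crop0.png",cv2.resize(im[140:260,280:420],None,fx=5,fy=5,interpolation=cv2.INTER_CUBIC))
E
```

```text
bed px [[322.      151.99997]
 [409.      151.99997]
 [409.      246.99997]
 [322.      246.99997]]
[[ 623.6   28.8   45. ]
 [ 623.9 -151.3   45. ]
 [ 428.4 -146.4   45. ]
 [ 428.6   29.1   45. ]] [526.1 -60.   45. ] [195.  180.2 195.5 175.4]
((368.4913635253906, 226.68563842773438), (65.06918334960938, 5.5521368980407715), 2.6630005836486816) [468.  -62.2  70. ]
```

View pics/crop0.png

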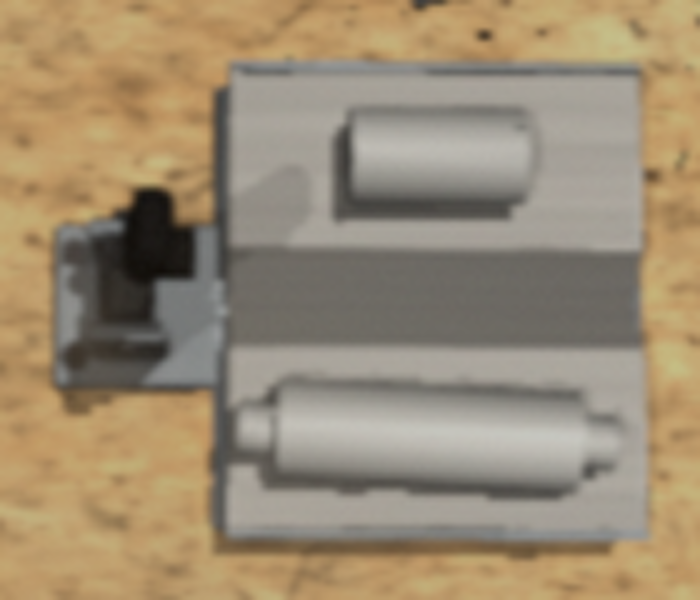

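The crop shows the vee edges at rows 249 and 346, the mandrel body between (275,428) and (590,438), and the hinge plate around (140,305). These points get converted next.

Run:
```python
from h import *
def q(t,x,y,z): print(t,onz("top",280+x/5-.4,140+y/5-.4,z).round(1))
for t,x,y,z in [("c",230,65,48),("c",640,68,48),("c",645,537,48),("c",220,535,48),("vLf",230,248,45),("vRf",640,250,45),("vLn",228,345,45),("vRn",642,347,45),("mL",275,428,65),("mR",588,438,65),("jL",237,427,65),("jR",622,442,65),("mtopmid",432,383,65),("mbotmid",432,487,65),("spacer",440,155,65),("cheekplate",55,305,10)]: q(t,x,y,z)
```

```text
c [621.7  21.5  48. ]
c [ 620.7 -147.7   48. ]
c [ 428.4 -144.9   48. ]
c [429.3  25.9  48. ]
vLf [546.   21.6  45. ]
vRf [ 545.3 -146.5   45. ]
vLn [506.2  22.5  45. ]
vRn [ 505.3 -146.3   45. ]
mL [471.2   4.3  65. ]
mR [ 467.2 -119.7   65. ]
jL [471.6  19.3  65. ]
jR [ 465.6 -133.2   65. ]
mtopmid [489.1 -58.1  65. ]
mbotmid [447.9 -57.6  65. ]
spacer [581.  -62.6  65. ]
cheekplate [526.6  95.   10. ]
```

>>> send_rows([
  {"slide": [31.3,-36.6,0],"gripper": 0.6},
  {"slide": [31.3,-36.6,0],"gripper": 0.6},
  {"slide": [31.3,-36.6,0],"gripper": 0.6},
  {"slide": [31.3,-36.6,0],"gripper": 0.6},
  {"slide": [31.3,-36.6,0],"gripper": 0.6},
  {"slide": [31.3,-36.6,0],"gripper": 0.6},
  {"slide": [31.3,-36.6,0],"gripper": 0.6},
  {"slide": [31.3,-36.6,0],"gripper": 0.6},
  {"slide": [31.3,-36.6,0],"gripper": 0.6},
  {"slide": [31.3,-36.6,0],"gripper": 0.6},
  {"slide": [31.3,-36.6,0],"gripper": 0.6},
  {"slide": [31.3,-36.6,0],"gripper": 0.6},
])

```text
$.steps[0]: bad value
```

>>> send_rows([
  {"slide": [0,0,0],"turn": 0.16,"gripper": 0.6},
  {"slide": [0,0,0],"turn": 0.158,"gripper": 0.6},
  {"slide": [0,0,0],"turn": 0,"gripper": 0.6},
  {"slide": [0,0,0],"turn": 0,"gripper": 0.6},
])

```text
time_s: 0.6
eef_pos: [192.9, -594.4, 231.1]
eef_rot: [1.0, -0.0, -0.0, -0.0]
wrist_force: [0.6, 0.6, -0.1]
width: 68.5
finger_force: 0.0
```

>>> send_rows([
  {"slide": [18.5,-44.5,0],"turn": 0,"gripper": 0.6},
  {"slide": [18.5,-44.5,0],"turn": 0,"gripper": 0.6},
  {"slide": [18.5,-44.5,0],"turn": 0,"gripper": 0.6},
  {"slide": [18.5,-44.5,0],"turn": 0,"gripper": 0.6},
  {"slide": [18.5,-44.5,0],"turn": 0,"gripper": 0.6},
  {"slide": [18.5,-44.5,0],"turn": 0,"gripper": 0.6},
  {"slide": [18.5,-44.5,0],"turn": 0,"gripper": 0.6},
  {"slide": [18.5,-44.5,0],"turn": 0,"gripper": 0.6},
  {"slide": [18.5,-44.5,0],"turn": 0,"gripper": 0.6},
  {"slide": [18.5,-44.5,0],"turn": 0,"gripper": 0.6},
  {"slide": [18.5,-44.5,0],"turn": 0,"gripper": 0.6},
  {"slide": [18.5,-44.5,0],"turn": 0,"gripper": 0.6},
])

```text
time_s: 2.1
eef_pos: [417.7, -59.9, 231.6]
eef_rot: [1.0, -0.001, 0.0, 0.0]
wrist_force: [0.9, -0.5, 0.2]
width: 68.1
finger_force: 0.0
```

>>> send_rows([
  {"slide": [0,0,0],"turn": 0,"gripper": 0.6},
  {"slide": [0,0,0],"turn": 0,"gripper": 0.6},
])

```text
time_s: 2.35
eef_pos: [416.9, -61.5, 231.2]
eef_rot: [1.0, -0.001, -0.0, 0.0]
wrist_force: [-0.1, -0.7, -0.8]
width: 68.3
finger_force: 0.0
```

>>> send_rows([
  {"slide": [0,0,40],"turn": 0,"gripper": 0.6},
  {"slide": [0,0,40],"turn": 0,"gripper": 0.6},
  {"slide": [0,0,40],"turn": 0,"gripper": 0.6},
  {"slide": [0,0,0],"turn": 0,"gripper": 0.6},
])

```text
time_s: 2.85
eef_pos: [414.6, -62.2, 109.4]
eef_rot: [1.0, -0.003, -0.003, -0.0]
wrist_force: [-1.1, -0.7, 0.6]
width: 68.4
finger_force: 0.0
```

Run:
```python
from h import *
a=cams.capture("wrist");b=cams.capture("side")
cv2.imwrite("pics/w1.png",np.hstack([a[:, 120:520],cv2.resize(b[150:350,200:400],(400,400))]))
```

```text
(no output)
```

View pics/w1.png

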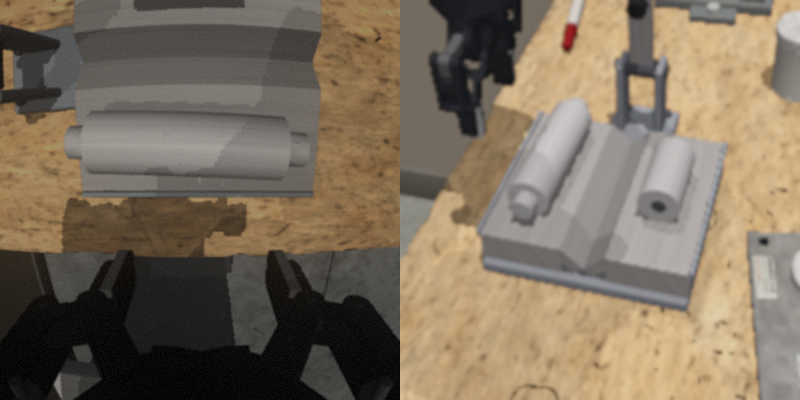

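The fingers straddle the mandrel's middle and sit just outside the bed edge. The mandrel is slightly skewed. I go down, then push in slow steps.

>>> send_rows([
  {"slide": [0,0,28],"turn": 0,"gripper": 0.6},
  {"slide": [2,0,26],"turn": 0,"gripper": 0.6},
  {"slide": [5,0,2],"turn": 0,"gripper": 0.6},
  {"slide": [5,0,0],"turn": 0,"gripper": 0.6},
  {"slide": [4,0,0],"turn": 0,"gripper": 0.6},
  {"slide": [4,0,0],"turn": 0,"gripper": 0.6},
  {"slide": [3,0,0],"turn": 0,"gripper": 0.6},
  {"slide": [3,0,0],"turn": 0,"gripper": 0.6},
  {"slide": [2,0,0],"turn": 0,"gripper": 0.6},
  {"slide": [2,0,0],"turn": 0,"gripper": 0.6},
])

```text
time_s: 4.2
eef_pos: [447.2, -61.5, 55.2]
eef_rot: [1.0, -0.002, -0.0, -0.0]
wrist_force: [-1.0, 1.1, 0.6]
width: 68.3
finger_force: 0.2
```

Run:
```python
from h import *
b=cams.capture("side");cv2.imwrite("pics/s2.png",cv2.resize(b[180:310,220:380],None,fx=4,fy=4))
s=telemetry.observe();print(s["eef_pos"],s["wrist_force"])
```

```text
[447.53200968 -61.55794679  55.26971917] [-0.27805798 -0.34086878 -0.26728984]
```

View pics/s2.png

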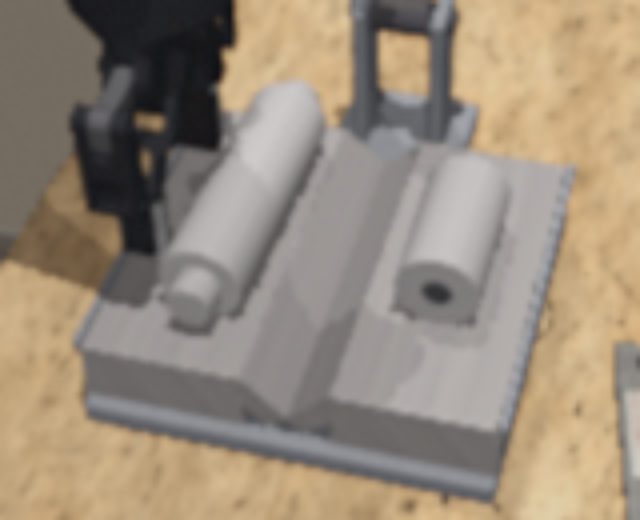

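The mandrel is rolling ahead of the fingers, now parallel to the vee. I keep pushing.

>>> send_rows([
  {"slide": [3,0,0],"turn": 0,"gripper": 0.6},
  {"slide": [3,0,0],"turn": 0,"gripper": 0.6},
  {"slide": [3,0,0],"turn": 0,"gripper": 0.6},
  {"slide": [3,0,0],"turn": 0,"gripper": 0.6},
  {"slide": [3,0,0],"turn": 0,"gripper": 0.6},
  {"slide": [3,0,0],"turn": 0,"gripper": 0.6},
  {"slide": [3,0,0],"turn": 0,"gripper": 0.6},
  {"slide": [3,0,0],"turn": 0,"gripper": 0.6},
  {"slide": [3,0,0],"turn": 0,"gripper": 0.6},
  {"slide": [3,0,0],"turn": 0,"gripper": 0.6},
  {"slide": [0,0,0],"turn": 0,"gripper": 0.6},
])

```text
time_s: 5.62
eef_pos: [477.5, -61.7, 55.3]
eef_rot: [1.0, -0.002, 0.0, 0.0]
wrist_force: [-0.2, -0.1, 0.3]
width: 68.2
finger_force: 0.0
```

Run:
```python
from h import *
b=cams.capture("side");cv2.imwrite("pics/s3.png",cv2.resize(b[180:310,220:380],None,fx=4,fy=4))
s=telemetry.observe();print(s["eef_pos"],s["wrist_force"])
```

```text
[477.20209043 -61.6638139   55.24668063] [-0.56163249 -0.12956748  0.24504311]
```

View pics/s3.png

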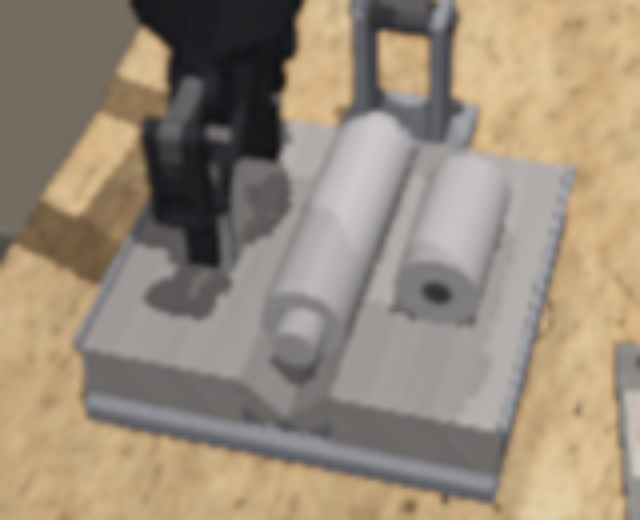

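The mandrel is seated in the vee and the spacer hasn't moved. I now raise the tool, shut the fingers and go behind the clamp arm.

>>> send_rows([
  {"slide": [0,0,-30],"turn": 0,"gripper": 0.6},
  {"slide": [0,0,-50],"turn": 0,"gripper": -1},
  {"slide": [0,0,-50],"turn": 0,"gripper": -1},
  {"slide": [0,0,-50],"turn": 0,"gripper": -1},
  {"slide": [0,0,-50],"turn": 0,"gripper": -1},
  {"slide": [0,0,-30],"turn": 0,"gripper": -1},
  {"slide": [9,-40,0],"turn": 0,"gripper": -1},
  {"slide": [10,-40,0],"turn": 0,"gripper": -1},
  {"slide": [10,-40,0],"turn": 0,"gripper": -1},
  {"slide": [10,-40,0],"turn": 0,"gripper": -1},
  {"slide": [10,-40,0],"turn": 0,"gripper": -1},
  {"slide": [0,0,0],"turn": 0,"gripper": -1},
], newtons=20)

```text
time_s: 7.18
eef_pos: [527.1, 140.3, 314.9]
eef_rot: [1.0, -0.001, -0.0, -0.0]
wrist_force: [-1.0, -0.6, -0.4]
width: 0.1
finger_force: 0.0
```

Run:
```python
from h import *
a=cams.capture("top");b=cams.capture("side")
cv2.imwrite("pics/s4.png",np.hstack([cv2.resize(a[140:260,280:420],(400,343)),cv2.resize(b[90:290,200:400],(343,343))]))
s=telemetry.observe();print(s["eef_pos"],s["wrist_force"],s["width"])
# clamp: triangulate black grip from first side view with plane x=525.7
im=cv2.imread("pics/side0.png")
m=(im[100:170,300:340].max(2)<40).astype(np.uint8);c=max(cv2.findContours(m,0,1)[0],key=cv2.contourArea);x,y,w,h=cv2.boundingRect(c);print(x+300,y+100,w,h)
for v in (y+100,y+100+h):
    e,d=ray("side",300+x+w/2,v);print((e+d*(525.7-e[0])/d[0]).round(1),end=' ')
    print((e+d*(70-e[1])/d[1]).round(1))
```

```text
[526.55814072 138.02962647 314.91448549] [ 0.50886471 -0.661535    0.42839463] 0.17098190652122072
313 121 13 26
[525.7  55.6 238.8] [522.1  70.  230.6]
[525.7  55.8 184.1] [522.2  70.  174.9]
```

View pics/s4.png

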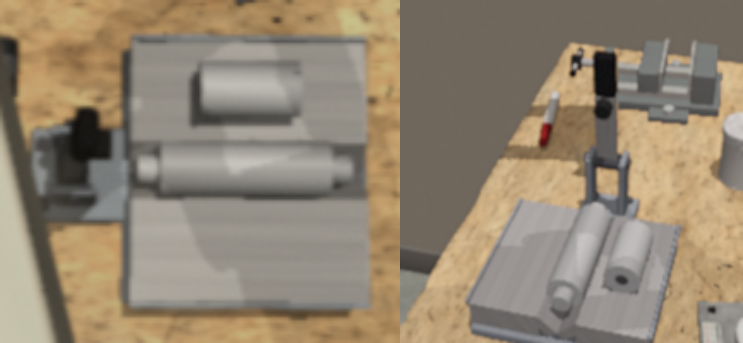

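The clamp is nearly upright, with the grip at z 184–239 and y of about 56–63. I go down behind it, then sweep along the arc.

>>> send_rows([
  {"slide": [0,0,35],"turn": 0,"gripper": -1},
  {"slide": [0,0,35],"turn": 0,"gripper": -1},
  {"slide": [0,0,33],"turn": 0,"gripper": -1},
  {"slide": [0,15,0],"turn": 0,"gripper": -1},
  {"slide": [0,15,0],"turn": 0,"gripper": -1},
  {"slide": [0,8,0],"turn": 0,"gripper": -1},
  {"slide": [0,8,0],"turn": 0,"gripper": -1},
  {"slide": [0,6,0],"turn": 0,"gripper": -1},
  {"slide": [0,6,0],"turn": 0,"gripper": -1},
  {"slide": [0,0,0],"turn": 0,"gripper": -1},
])

```text
time_s: 8.52
eef_pos: [526.8, 79.9, 212.3]
eef_rot: [1.0, -0.002, -0.0, -0.0]
wrist_force: [-0.5, -0.4, 0.0]
width: -0.1
finger_force: 0.0
```

>>> send_rows([
  {"slide": [0,9,0],"turn": 0,"gripper": -1},
  {"slide": [0,8.5,1],"turn": 0,"gripper": -1},
  {"slide": [0,12,2],"turn": 0,"gripper": -1},
  {"slide": [0,11.5,3],"turn": 0,"gripper": -1},
  {"slide": [0,11.5,4.5],"turn": 0,"gripper": -1},
  {"slide": [0,10.5,5.2],"turn": 0,"gripper": -1},
  {"slide": [0,0,0],"turn": 0,"gripper": -1},
])

```text
time_s: 9.4
eef_pos: [526.1, 16.2, 196.0]
eef_rot: [1.0, -0.003, -0.001, 0.0]
wrist_force: [-0.2, 0.0, -0.8]
width: 0.2
finger_force: 0.0
```

Run:
```python
from h import *
b=cams.capture("side");cv2.imwrite("pics/s5.png",cv2.resize(b[90:290,200:400],None,fx=3,fy=3))
s=telemetry.observe();print(s["eef_pos"],s["wrist_force"])
```

```text
[526.21591114  16.588025   196.1836854 ] [-0.58551618 -0.66101788 -0.19831156]
```

View pics/s5.png

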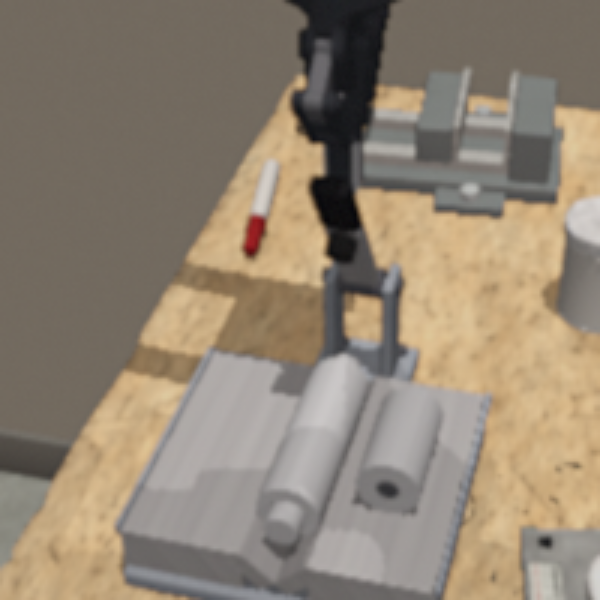

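The clamp is swinging down under the fingertip. I carry on along the arc.

>>> send_rows([
  {"slide": [0,10,6.5],"turn": 0,"gripper": -1},
  {"slide": [0,9.5,7],"turn": 0,"gripper": -1},
  {"slide": [0,8.5,8.3],"turn": 0,"gripper": -1},
  {"slide": [0,8,9],"turn": 0,"gripper": -1},
  {"slide": [0,7,10],"turn": 0,"gripper": -1},
  {"slide": [0,6,10.5],"turn": 0,"gripper": -1},
  {"slide": [0,4.5,11],"turn": 0,"gripper": -1},
  {"slide": [0,4,11.4],"turn": 0,"gripper": -1},
  {"slide": [0,1.5,6],"turn": 0,"gripper": -1},
  {"slide": [0,1,6],"turn": 0,"gripper": -1},
  {"slide": [0,0,0],"turn": 0,"gripper": -1},
])

```text
time_s: 10.82
eef_pos: [525.9, -42.8, 110.4]
eef_rot: [1.0, -0.002, -0.0, -0.0]
wrist_force: [-0.6, -0.5, 0.2]
width: 0.0
finger_force: 0.0
```

>>> send_rows([
  {"slide": [0,0.5,3],"turn": 0,"gripper": -1},
  {"slide": [0,0.5,2],"turn": 0,"gripper": -1},
  {"slide": [0,0,1.5],"turn": 0,"gripper": -1},
  {"slide": [0,0,0],"turn": 0,"gripper": -1},
])

```text
time_s: 11.32
eef_pos: [526.3, -43.9, 104.3]
eef_rot: [1.0, -0.002, 0.0, 0.0]
wrist_force: [-0.3, 1.1, -0.2]
width: -0.1
finger_force: 0.0
```

>>> send_rows([
  {"slide": [0,0,1],"turn": 0,"gripper": -1},
  {"slide": [0,0,1],"turn": 0,"gripper": -1},
  {"slide": [0,0,1],"turn": 0,"gripper": -1},
  {"slide": [0,0,1],"turn": 0,"gripper": -1},
])

```text
time_s: 11.82
eef_pos: [526.3, -44.0, 100.3]
eef_rot: [1.0, -0.002, 0.0, 0.0]
wrist_force: [0.1, -1.8, 1.3]
width: -0.1
finger_force: 0.7
```

>>> send_rows([
  {"slide": [0,0,0.7],"turn": 0,"gripper": -1},
  {"slide": [0,0,0],"turn": 0,"gripper": -1},
])

```text
time_s: 12.08
eef_pos: [526.2, -43.8, 99.6]
eef_rot: [1.0, -0.002, -0.0, -0.0]
wrist_force: [-0.2, -0.4, 0.0]
width: 0.2
finger_force: 0.1
```

>>> send_rows([
  {"slide": [0,0,0.5],"turn": 0,"gripper": -1},
  {"slide": [0,0,0.5],"turn": 0,"gripper": -1},
])

```text
time_s: 12.32
eef_pos: [526.3, -43.8, 98.9]
eef_rot: [1.0, -0.002, -0.0, -0.0]
wrist_force: [-1.7, -0.3, 7.6]
width: -0.1
finger_force: 4.1
```

>>> send_rows([
  {"slide": [0,0,0.5],"turn": 0,"gripper": -1},
  {"slide": [0,0,0],"turn": 0,"gripper": -1},
])

```text
time_s: 12.58
eef_pos: [526.2, -43.8, 98.8]
eef_rot: [1.0, -0.002, 0.0, -0.0]
wrist_force: [-2.1, -0.4, 9.1]
width: -0.0
finger_force: 4.7
```

The force rises to 9 N and the tool stops at z 98.8, where 99 was expected, so the pad is seated. I retreat and check.

>>> send_rows([
  {"slide": [0,0,-5],"turn": 0,"gripper": -1},
  {"slide": [0,0,-25],"turn": 0,"gripper": -1},
  {"slide": [0,0,-45],"turn": 0,"gripper": -1},
  {"slide": [0,0,-45],"turn": 0,"gripper": -1},
  {"slide": [-40,0,-30],"turn": 0,"gripper": -1},
  {"slide": [-40,0,0],"turn": 0,"gripper": -1},
  {"slide": [-40,0,0],"turn": 0,"gripper": -1},
  {"slide": [0,0,0],"turn": 0,"gripper": -1},
])

```text
time_s: 13.58
eef_pos: [403.8, -43.2, 248.2]
eef_rot: [1.0, -0.002, -0.0, -0.0]
wrist_force: [1.1, -0.2, -0.2]
width: 0.2
finger_force: 0.0
```

Run:
```python
from h import *
a=cams.capture("top");b=cams.capture("side")
cv2.imwrite("pics/s6.png",np.hstack([cv2.resize(a[140:260,280:420],(400,343)),cv2.resize(b[170:310,220:380],(392,343))]))
```

```text
(no output)
```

View pics/s6.png

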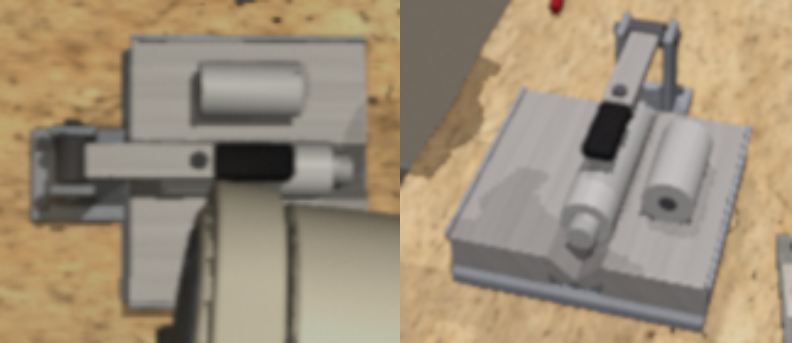

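The mandrel is in the vee, the clamp lies level over it, the spacer hasn't moved, and the robot is clear of everything.

```bash
python3 -c "
from cell import workorder;print(workorder.hand_in())"
```

```text
the job is handed in; nothing more can be done
None
```

The job is handed in at about 14 s of the 45 s limit, verdict not shown: the mandrel was rolled into the vee, the clamp pad was pressed onto it (about 9 N) and left down, the spacer was not touched, and the robot is clear.

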